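# Slide the jam pan over to the small hotplate

## Robot

A 6-joint arm with a two-finger parallel gripper is mounted at the origin on the work surface. World frame = base frame: x ahead of the robot, y to its left, z up, the work surface at z = 0. Lengths are in m, angles in rad, forces in N, time in s.
With the tool pointing down it reaches from about 0.4 to 0.825 m from the base axis. Payload 7 kg.
Tool frame: the origin (TCP) lies midway between the tips of the shut fingers; the grasp point (between the pads) lies 19 mm behind it; z points along the fingers, y is the line along which they close (so a half turn about z gives the same grasp; the last joint's range is limited). The gripper opens to 88 mm and grips with 3 to 60 N. Pads are 19 mm wide; open, the fingers measure 130 mm over their backs; the gripper's body (78 mm by 193 mm) begins 47 mm behind the grasp point.
Start: joints at [1.624, 0.359, 0.012, 0, -1.224, -0.288], TCP at [0.157, 0.656, 0.227] pointing down, gripper open.
Joint ranges: [-3.07, 3.07], [-1.43, 2.12], [-1.02, 1.25], [-3.03, 1.67], [-3.05, -0], [-3.03, 3.03]. Speed limits (rad/s): [2.39, 2.39, 3.01, 3.14, 3.14, 3.14].

## Interface

Orientations are given as a unit quaternion [x, y, z, w].
In Python, from cell import * gives the robot as it stands. Calls block until the motion is done:
- goto(position, orientation): joint-space move of the TCP to a pose.
- movel(position, rate=0.15, attitude=None, f_stop=None): straight line of the TCP; attitude=None keeps the orientation; rate is the mean speed in m/s. With f_stop (N) it stops when the force on the tool has changed by that much, and returns True; else False.
- movej(angles): joint-space move.
- gripper_to(opening, strength=None): opening from 0.0 (shut) to 1.0 (fully open); strength is the grip in N (None keeps the last); returns when the fingers have stopped.
- pause(seconds).
- inverse_kinematics(position, orientation): joint angles nearest the present ones, or None.
- observe(): the state.
- read_camera(name): name is "side" or "top" or "wrist"; returns a dict with "color" (400x640x3 uint8, blue, green, red), "fx", "fy", "cx", "cy" (pixels), "k1" (the pictures are not rectified: a ray, as slopes to the right and down, at radius r is drawn at 1 + k1 r^2 times it, then the intrinsics apply), "xyz" and "attitude" of the camera in the world. Camera axes: x right, y up, looking along -z (the intrinsics and any distortion apply to the point x, -y, -z); pixel columns grow to the right and rows downward; lengths in m; the calibration is good to about 2 mm. A picture is of the moment at which its call begins. There is no depth.
A pose or a line that the arm cannot do raises PlanningError and nothing moves.
- hand_in(): hands the job in; it is judged then, once.
The state is a dict: "clock": time; "joints": joint angles; "joint_vel": joint speeds; "tau": joint torques, N m; "eef_pos": TCP position; "eef_rot": TCP orientation; "force": force on the tool from outside, world axes, zero at the start; "ft_torque": the same for the moment, N m; "opening": opening from 0.0 (shut) to 1.0 (fully open); "grasp_force": force on a finger pad.
Only numpy, scipy, OpenCV 4.12 (cv2) and the standard library are available. Lean on these libraries where they do the work, as an engineer would, in place of code of your own. Each camera call takes 0.05 s, during which the arm holds its last target. There are 200 camera calls.

## Task

Slide the lidded jam pan, without lifting or tipping it, from the large round plate of the hotplate to the small one. Press it lightly back against the guard rail so that you feel it touch, centred sideways on the small plate, then let go of it and leave it standing there against the rail. Do not bump the jar shelf above or disturb the jars and the spoon nearby.

Things in the scene. Friction and masses are not known exactly. Their poses are not given: they have to be found in the camera images.
- pan: loose steel preserving pan, about 0.8 kg: upright cylinder 140 mm in diameter, 62 mm high; lid (fixed on) 146 mm in diameter, from 62 up to 76 mm. A fixed arched handle spans the lid along the pan's x axis, its 8 mm thick legs at x = +-26 to +-80 mm. Origin: centre of the underside; z up
- pan_grip (a point): centre of the black handle grip on top of the pan's arch, 118 mm above the pan's underside on its axis. The grip is a bar 54 mm long along the pan's x, 16 mm wide along y, 18 mm high, with flat sides
- hob: double electric hotplate, a fixed steel slab 270 mm deep (its x), 480 mm wide (its y), smooth flat top 40 mm above the table. It stands sideways to the robot: its x points to its back (the robot's right), its y away from the robot. Origin: centre of its underside on the table
- large_plate: large dark round plate, 184 mm in diameter, flush in the hotplate's top (no step); the pan stands on it at first. It is either the one nearer the robot or the farther one. Origin: its centre at the level of the top; axes as the hotplate's. It lies 100 mm from the hotplate's middle along y and 35 mm to the back
- small_plate: small dark round plate, 120 mm in diameter, flush in the hotplate's top, 200 mm beside the large one. Origin: its centre at the level of the top; axes as the hotplate's
- rail: fixed straight aluminium guard rail along the back of the hotplate's top, 460 mm long (y), 10 mm thick, its bar 20 to 34 mm above the top. Origin: in its front face, mid-length, at the level of the hotplate's top; axes as the hotplate's. The pan touches it when the pan's centre is 70 mm in front of that face (x = -70 mm), and is then centred on the plate front to back too
- shelf: fixed steel jar shelf over the hotplate's back half: board 100 mm deep (x), 360 mm wide (y = -150 to 210), underside 300 and rim 322 mm above the table, jars on it up to 405 mm; two posts behind the hotplate carry it. Origin: on the table below the middle of its front edge; axes as the hotplate's. It overhangs the pan's handle: the tool must lean out to the front
- tall_jar: loose jar of preserve 72 mm in diameter, 115 mm high, in front of the hotplate (the robot's left of it), past the spoon. Origin: centre of its underside
- short_jar: loose jar of preserve 72 mm in diameter, 80 mm high, in front of the hotplate (the robot's left of it). Origin: centre of its underside
- spoon: loose steel spoon 240 mm long lying on the table in front of the hotplate, roughly parallel to its front. Its x axis runs along its length
Mind the look-alikes: they are no part of the job. What is meant by the pan is not blue or red, and is the larger of those in its own colour.

How it is judged:
By the outcome, as a careful person would: the job done as asked, in the order asked, and still so for the second after the job is handed in, with the robot touching nothing.
It also fails if it takes over 48 s, if anything falls off the work surface, if the arm or the gripper's body presses on something with over 40 N, if the wrist force passes 120 N, or if a joint passes its speed limit or range.

## Working session

There is one attempt and no reset: what is moved stays moved. The work goes in short steps, each a Python script; the robot and the scene stay as the last script left them, time stands still between calls to the robot, and variables do not carry over. Pictures are saved under pics/ and viewed, at most 10 in all, crops included, and the job is handed in when it is done.

```bash
ls; mkdir -p pics
python3 - <<'E'
from cell import *
import cv2
for n in ("top","side"):
    r=read_camera(n); cv2.imwrite(f"pics/{n}0.png",r["color"]); print(n,{k:v for k,v in r.items() if k!="color"})
s=observe(); print(s)
E
```

```text
pics
top {'fx': 461.0881607897313, 'fy': 461.0881607897313, 'cx': 322.94796023764087, 'cy': 192.69817095457637, 'k1': -0.06148902632195594, 'xyz': array([0.45960159, 0.04117903, 1.20715994]), 'attitude': array([-0.04022175,  0.04108366,  0.71266476, -0.69914468])}
side {'fx': 373.8306367607013, 'fy': 373.8306367607013, 'cx': 321.5991037985155, 'cy': 200.5913877113021, 'k1': -0.08992732879570335, 'xyz': array([0.11372217, 0.58618452, 0.88559128]), 'attitude': array([-0.1292259 ,  0.35424555,  0.87479276, -0.30421765])}
{'clock': 0.1, 'joints': array([ 1.62411398e+00,  3.59332602e-01,  1.11466738e-02, -3.05870673e-04,
       -1.22412145e+00, -2.88082192e-01]), 'joint_vel': array([-0.00026392, -0.00261773,  0.00078012,  0.00240103,  0.00030461,
        0.00158052]), 'tau': array([-1.05126692e-03, -5.84159374e+01,  2.93751580e+01,  7.01555014e+00,
        1.01749896e-02, -4.35217908e-05]), 'eef_pos': array([0.15695241, 0.6560386 , 0.225704  ]), 'eef_rot': array([ 9.93112215e-01, -1.17164573e-01, -1.33653269e-05,  7.68969427e-04]), 'force': array([-0.00274807,  0.67321795, -0.91189961]), 'ft_torque': array([0.01959047, 0.03989346, 0.00626018]), 'grasp_force': 0.0, 'opening': 1.0035507553480594}
```

View pics/top0.png

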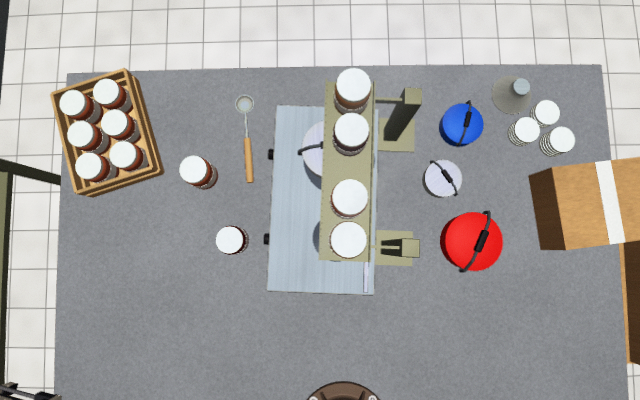

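View pics/side0.png

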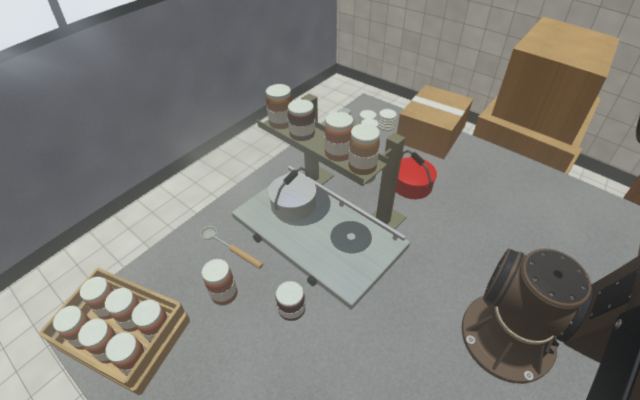

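Candidates for the pan: grey pan on the hob (side 293,197; top ~320,150), small grey pan (top 443,178), blue (top 462,124) and red (top 472,240). The larger grey one is the pan on the hob, on the far plate. The small plate is nearer the robot (side 351,236). Next, close crops to check this and measure.

```bash
cat > h.py <<'E'
import numpy as np, cv2
from scipy.spatial.transform import Rotation as R
D=np.diag([1.,-1,-1])
def K(c): return np.array([[c["fx"],0,c["cx"]],[0,c["fy"],c["cy"]],[0,0,1]])
def dist(c): return np.array([c["k1"],0,0,0,0.])
def proj(c,P):
    p=(np.atleast_2d(P)-c["xyz"])@R.from_quat(c["attitude"]).as_matrix()@D
    return cv2.projectPoints(p,np.zeros(3),np.zeros(3),K(c),dist(c))[0][:,0]
def atz(c,uv,z):
    n=cv2.undistortPoints(np.array(uv,float).reshape(-1,1,2),K(c),dist(c))[:,0]
    d=np.c_[n,np.ones(len(n))]@D@R.from_quat(c["attitude"]).as_matrix().T
    return c["xyz"]+d*((z-c["xyz"][2])/d[:,2])[:,None]
def crop(img,x0,y0,w,h,k,f):
    cv2.imwrite(f,cv2.resize(img[y0:y0+h,x0:x0+w],None,fx=k,fy=k,interpolation=cv2.INTER_CUBIC))
E
python3 - <<'E'
from h import *; 
from cell import *
import pickle
c={n:read_camera(n) for n in("top","side")}; pickle.dump(c,open("c.pkl","wb"))
crop(c["side"]["color"],220,155,200,150,4,"pics/s1.png")
crop(c["top"]["color"],255,95,135,205,2.9,"pics/t1.png")
E
```

```text
(no output)
```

View pics/s1.png

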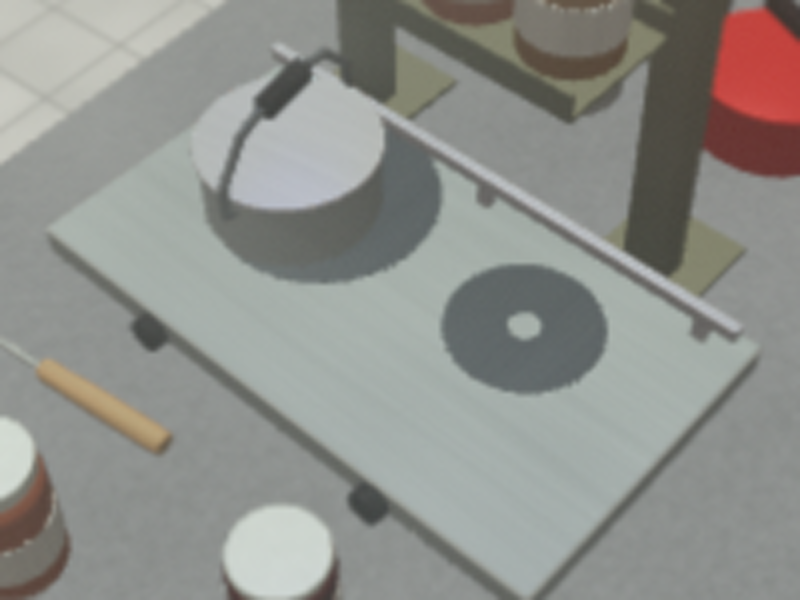

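View pics/t1.png

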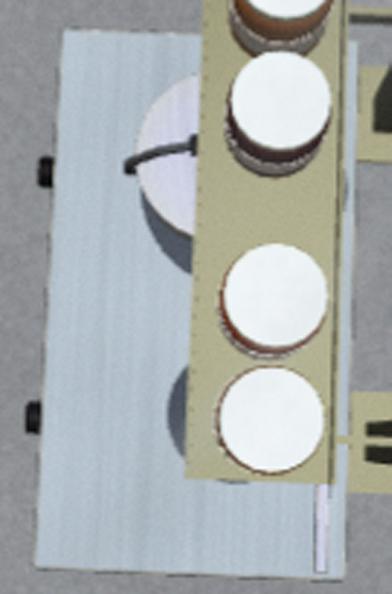

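The side crop confirms the larger grey pan, with black grip at crop (284,89). The small plate is at crop (525,327), and the hob corners are at (50,234), (757,345) and (527,600). The top crop shows hob corners at (65,30), (356,42), (36,569) and (343,579), and the lid edge at (135,150).

Run:
```python
from h import *; import pickle
from scipy.optimize import least_squares
c=pickle.load(open("c.pkl","rb"))
S=lambda a:(np.array(a,float)+.5)/4-.5+[220,155]
T=lambda a:(np.array(a,float)+.5)/2.9-.5+[255,95]
np.set_printoptions(precision=4,suppress=True)
tc=T([(65,30),(356,42),(36,569),(343,579)]); sc=S([(50,234),(757,345),(527,600)]); sp=S([(525,327)])
# hob local (x back, y away)
ct=np.array([[-.135,.24,.04],[.135,.24,.04],[-.135,-.24,.04],[.135,-.24,.04]])
cs=ct[[0,3,2]]; pl=np.array([[.035,-.1,.04]])
def W(p,l):
    a=p[2]; M=np.array([[np.cos(a),-np.sin(a),0],[np.sin(a),np.cos(a),0],[0,0,1]]); return l@M.T+[p[0],p[1],0]
f=lambda p:np.r_[(proj(c["top"],W(p,ct))-tc).ravel(),(proj(c["side"],W(p,np.r_[cs,pl]))-np.r_[sc,sp]).ravel()]
r=least_squares(f,[.5,0,-1.57],loss="soft_l1"); p=r.x; print("hob",p,f(p).reshape(-1,2))
print("small",W(p,pl),"side meas",atz(c["side"],sp,.04)); print("large",W(p,pl+[0,.2,0]))
print("rail xloc .105 check; side corners",atz(c["side"],sc,.04),"top",atz(c["top"],tc,.04))
g=atz(c["side"],S([(284,89),(262,108),(306,70)]),.158); print("grip",g, "len",np.linalg.norm(g[1]-g[2]))
t=T([(135,150),(127,163),(192,150)]); 
print("lid left top view",atz(c["top"],t[:1],.116))
# pan fit (x,y,yaw): side lid outline extremes at top rim + grip points
def lid(p,cam):
    th=np.linspace(0,2*np.pi,181); return np.concatenate([proj(c[cam],np.c_[p[0]+.073*np.cos(th),p[1]+.073*np.sin(th),0*th+z]) for z in(.102,.116)])
def ft(q):
    s=lid(q,"side"); tt=lid(q,"top"); bs=S([(192,140),(386,140)])
    m=np.array([s[:,0].min()-bs[0,0],s[:,0].max()-bs[1,0],tt[:,0].min()-T((135,150))[0]])
    gp=proj(c["side"],[[q[0],q[1],.158]])-S([(284,89)])
    return np.r_[m,gp.ravel()]
q=least_squares(ft,[.65,.05]).x; print("pan",q,ft(q)); print("pan in hob", W([0,0,-p[2]],np.array([[q[0]-p[0],q[1]-p[1],0]])))
d=g[2]-g[1]; print("yaw grip world",np.arctan2(d[1],d[0]), "rel hob",np.arctan2(d[1],d[0])-p[2])
a=S([(225,213),(348,80)]);print("leg outer at z~.125",atz(c["side"],a,.125))
```

```text
hob [ 0.5815  0.037  -1.6275] [[-1.6463 -0.4965]
 [ 1.2943 -0.8558]
 [-1.1033  0.3958]
 [ 1.1837  1.0774]
 [-1.7753 -1.5444]
 [ 1.5777 -0.063 ]
 [ 0.1301  0.3419]
 [-0.3072 -0.1514]]
small [[0.4797 0.0077 0.04  ]] side meas [[0.4787 0.0076 0.04  ]]
large [[ 0.6794 -0.0036  0.04  ]]
rail xloc .105 check; side corners [[ 0.8195  0.1591  0.04  ]
 [ 0.3377 -0.0812  0.04  ]
 [ 0.3504  0.1848  0.04  ]] top [[ 0.8273  0.1539  0.04  ]
 [ 0.8112 -0.1079  0.04  ]
 [ 0.3505  0.1826  0.04  ]
 [ 0.337  -0.0813  0.04  ]]
grip [[ 0.6937  0.0161  0.158 ]
 [ 0.6926  0.041   0.158 ]
 [ 0.6949 -0.0094  0.158 ]] len 0.05041015097615376
lid left top view [[0.6991 0.0889 0.116 ]]
pan [0.6934 0.0159] [-0.3495  0.1664  0.0291  0.157   0.0046]
pan in hob [[0.0147 0.1129 0.    ]]
yaw grip world -1.5258277808819152 rel hob 0.10166851661101717
leg outer at z~.125 [[ 0.6662  0.1121  0.125 ]
 [ 0.6883 -0.0474  0.125 ]]
```

```bash
cat >> h.py <<'E'
HOB=np.array([.5815,.037,-1.6275])
def toW(l,z=0.):   # hob-local xy -> world
    a=HOB[2]; return np.array([HOB[0]+np.cos(a)*l[0]-np.sin(a)*l[1],HOB[1]+np.sin(a)*l[0]+np.cos(a)*l[1],z])
def toH(w):
    a=HOB[2]; d=np.array(w[:2])-HOB[:2]; return np.array([np.cos(a)*d[0]+np.sin(a)*d[1],-np.sin(a)*d[0]+np.cos(a)*d[1]])
def tool(yaw,tilt,flip=1):  # yaw = world angle of handle x axis (towards back); tilt = lean to front
    e=np.array([np.cos(yaw),np.sin(yaw),0]); z=np.sin(tilt)*e-np.cos(tilt)*np.array([0,0,1.])
    y=flip*np.array([-np.sin(yaw),np.cos(yaw),0]); return R.from_matrix(np.c_[np.cross(y,z),y,z])
E
cat > m.py <<'E'
from h import *; import pickle
from cell import *
np.set_printoptions(precision=4,suppress=True)
c=pickle.load(open("c.pkl","rb"))
S=lambda a:(np.array(a,float)+.5)/4-.5+[220,155]
T=lambda a:(np.array(a,float)+.5)/2.9-.5+[255,95]
from scipy.optimize import least_squares
e=atz(c["top"],T([(203,0),(186,478)]),.322); print("shelf front edge",e,[toH(x) for x in e])
r=least_squares(lambda P:np.r_[(proj(c["side"],P[None])[0]-S((225,213))),proj(c["top"],P[None])[0]-T((127,165))],[.69,.09,.11])
print("leg end",r.x,r.fun, np.arctan2(.0159-r.x[1],.6934-r.x[0]))
rl=atz(c["top"],T([(320,485),(314,572)]),.074); print("rail front face pts",rl,[toH(x) for x in rl])
print("rail side end", [toH(x) for x in atz(c["side"],S([(738,333),(735,325)]),.074)])
pan=np.array([.6934,.0159])
for tilt in (35,45,55):
  for fl in (1,-1):
    for yaw in (-1.50,-1.58):
      q=tool(yaw,np.radians(tilt),fl); out=[]
      for loc in (toH(pan),np.array([.035,-.1])):
        p=toW(loc,.158)+.019*q.as_matrix()[:,2]
        j=inverse_kinematics(p,q.as_quat()); out.append(None if j is None else np.round(j,2))
      print(tilt,fl,yaw,out)
E
python3 m.py
```

```text
shelf front edge [[0.7578 0.0319 0.322 ]
 [0.4341 0.0494 0.322 ]] [array([-0.0049,  0.1763]), array([-0.0041, -0.1479])]
leg end [0.6891 0.0956 0.0966] [-0.8528 -0.115   0.4514  0.5695] -1.5169905019721945
rail front face pts [[ 0.4188 -0.0607  0.074 ]
 [ 0.3468 -0.0537  0.074 ]] [array([ 0.1067, -0.1569]), array([ 0.1038, -0.2291])]
rail side end [array([ 0.1058, -0.2315]), array([ 0.1104, -0.2259])]
35 1 -1.5 [array([ 0.54,  0.53, -0.3 ,  0.6 , -1.13,  2.3 ]), array([ 0.76,  0.24, -0.73,  0.53, -1.07,  2.08])]
35 1 -1.58 [array([ 0.53,  0.55, -0.25,  0.56, -1.18,  2.28]), array([ 0.75,  0.27, -0.69,  0.48, -1.11,  2.06])]
35 -1 -1.5 [array([ 0.54,  0.53, -0.3 ,  0.6 , -1.13, -0.84]), array([ 0.76,  0.24, -0.73,  0.53, -1.07, -1.06])]
35 -1 -1.58 [array([ 0.53,  0.55, -0.25,  0.56, -1.18, -0.87]), array([ 0.75,  0.27, -0.69,  0.48, -1.11, -1.08])]
45 1 -1.5 [array([ 0.58,  0.58, -0.33,  0.72, -1.21,  2.18]), array([ 0.82,  0.32, -0.75,  0.6 , -1.16,  1.96])]
45 1 -1.58 [array([ 0.57,  0.61, -0.27,  0.67, -1.27,  2.16]), array([ 0.8 ,  0.35, -0.7 ,  0.55, -1.2 ,  1.95])]
45 -1 -1.5 [array([ 0.58,  0.58, -0.33,  0.72, -1.21, -0.97]), array([ 0.82,  0.32, -0.75,  0.6 , -1.16, -1.18])]
45 -1 -1.58 [array([ 0.57,  0.61, -0.27,  0.67, -1.27, -0.98]), array([ 0.8 ,  0.35, -0.7 ,  0.55, -1.2 , -1.19])]
55 1 -1.5 [array([ 0.61,  0.64, -0.36,  0.81, -1.31,  2.07]), array([ 0.86,  0.42, -0.76,  0.65, -1.26,  1.86])]
55 1 -1.58 [array([ 0.6 ,  0.67, -0.29,  0.75, -1.37,  2.07]), array([ 0.84,  0.44, -0.7 ,  0.6 , -1.3 ,  1.86])]
55 -1 -1.5 [array([ 0.61,  0.64, -0.36,  0.81, -1.31, -1.07]), array([ 0.86,  0.42, -0.76,  0.65, -1.26, -1.29])]
55 -1 -1.58 [array([ 0.6 ,  0.67, -0.29,  0.75, -1.37, -1.07]), array([ 0.84,  0.44, -0.7 ,  0.6 , -1.3 , -1.29])]
```

Measurements are consistent: the shelf edge, rail face (x = 0.105 expected, 0.104–0.107 measured) and plates agree with the given sizes. The handle yaw is about -1.52. I'll go to a pre-grasp leaning 48°.

```bash
cat > a.py <<'E'
from h import *; from cell import *
np.set_printoptions(precision=4,suppress=True)
q=tool(-1.52,np.radians(48),-1); z=q.as_matrix()[:,2]
s=observe(); movel(s["eef_pos"]+[0,0,.15],rate=.25)
goto(np.array([.6934,.0159,.158])-.10*z,q.as_quat())
s=observe(); print(s["clock"],s["eef_pos"],s["joints"],s["force"])
import pickle
c={n:read_camera(n) for n in("wrist","side")}; pickle.dump(c,open("c2.pkl","wb"))
a=c["side"]["color"]; w=c["wrist"]["color"]
cv2.imwrite("pics/w2.png",w); crop(a,180,60,250,190,3,"pics/s2.png")
print(proj(c["wrist"],[[.6934,.0159,.158]]),c["wrist"]["xyz"])
E
python3 a.py
```

```text
3.7083 [0.6897 0.091  0.2253] [ 0.7049  0.5848 -0.1396  0.6356 -1.4645 -0.93  ] [-0.0617 -0.034   0.2411]
[[323.2104 200.7396]] [0.6853 0.1662 0.3805]
```

View pics/w2.png

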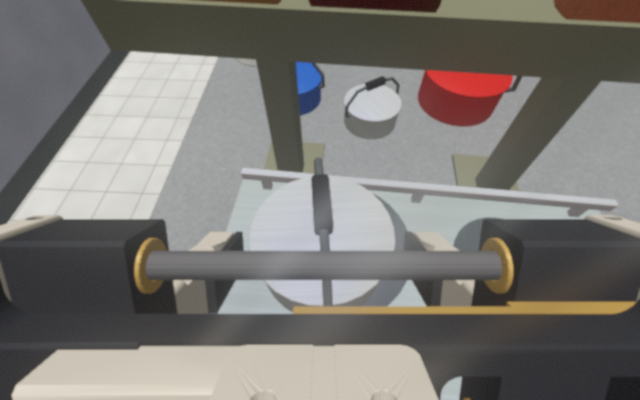

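View pics/s2.png

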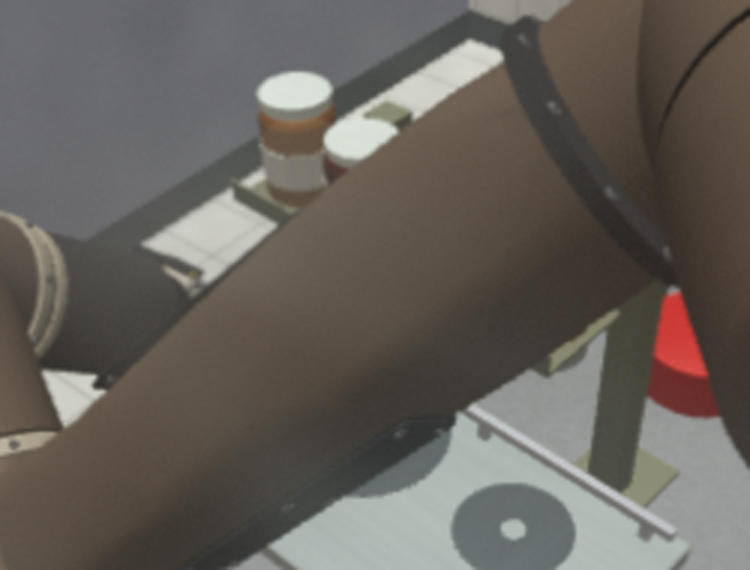

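The wrist view shows the grip at about (322,204), predicted (323,201), so the pan is confirmed. The camera sits on the shelf side of the tool, so I'll use the half-turned grasp to keep it clear. First a numerical check of yaw, grip and rail in this picture.

Run:
```python
from h import *; import pickle
np.set_printoptions(precision=4,suppress=True)
c=pickle.load(open("c2.pkl","rb"))["wrist"]
g=atz(c,[(321.5,204),(319.5,178),(324,230)],.158);print("grip",g,np.arctan2(*(g[1]-g[2])[[1,0]]))
print("arch line yaw lower", atz(c,[(325,238),(328,300)],.150))
print("rail ends pred",proj(c,[toW((.105,.23),.074),toW((.105,-.23),.074)]))
print("rail end meas",[toH(x) for x in atz(c,[(243,170),(614,202)],.074)])
lid=[np.array([.6934+.073*np.cos(t),.0159+.073*np.sin(t),.116]) for t in np.linspace(0,6.28,200)]
p=proj(c,lid);print("lid pred u",p[:,0].min(),p[:,0].max(),"top",p[:,1].min())
```

```text
grip [[ 0.6947  0.0194  0.158 ]
 [ 0.6981 -0.009   0.158 ]
 [ 0.6913  0.0448  0.158 ]] -1.4441906904474855
arch line yaw lower [[0.6903 0.0479 0.15  ]
 [0.6855 0.0991 0.15  ]]
rail ends pred [[240.1287 171.3335]
 [618.0804 203.4869]]
rail end meas [array([0.1076, 0.2269]), array([ 0.1067, -0.2261])]
lid pred u 248.414219161487 398.1452256912494 top 167.63642255730045
```

```bash
cat > b.py <<'E'
from h import *; from cell import *
np.set_printoptions(precision=4,suppress=True)
def st(t):
    s=observe(); print(t,round(s["clock"],2),s["eef_pos"],"F",s["force"],"M",s["ft_torque"],"op",s["opening"],"gf",s["grasp_force"])
q=tool(-1.50,np.radians(48),1); z=q.as_matrix()[:,2]; g=np.array([.694,.0172,.158])
goto(g-.10*z,q.as_quat()); st("pre")
gripper_to(.6)
hit=movel(g+.019*z,rate=.08,f_stop=6); st(f"in hit={hit}")
if not hit:
    gripper_to(0.0,12); st("closed")
    c=read_camera("wrist"); s=read_camera("side")
    crop(np.hstack([c["color"],s["color"]]),0,0,1280,400,.62,"pics/w3.png")
E
python3 b.py
```

```text
pre 6.46 [0.6888 0.0913 0.2249] F [ 0.0029 -0.3159  0.2001] M [2.387  0.0373 0.0057] op 0.9972214113329642 gf 0.0
in hit=False 8.89 [0.6952 0.0036 0.1456] F [0.395  0.0543 0.0148] M [2.4222 0.0573 0.0011] op 0.600724634229115 gf 0.0
closed 9.57 [0.6952 0.0032 0.1454] F [0.5164 0.255  0.7427] M [ 2.3441 -0.2632  0.3741] op 0.1809057122635498 gf 11.999097615480423
```

View pics/w3.png

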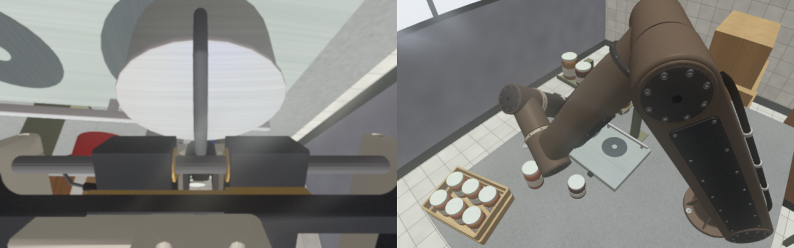

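Grasp is good: the opening is 15.9 mm for a 16 mm grip. Slide next.

```bash
cat > d.py <<'E'
from h import *; from cell import *
np.set_printoptions(precision=4,suppress=True)
def st(t):
    s=observe(); print(t,round(s["clock"],2),s["eef_pos"],"F",s["force"],"op",s["opening"],"panH",toH((s["eef_pos"]-off)))
    return s
q=tool(-1.50,np.radians(48),1); off=.019*q.as_matrix()[:,2]; zt=.1455
gripper_to(0.0,20); st("start")
def to(l,**k):
    p=toW(l,0)+off; p[2]=zt; return movel(p,**k)
print(to((.020,.0),rate=.05)); st("mid")
print(to((.022,-.1005),rate=.05)); st("end")
pause(.3); st("settled")
c=read_camera("wrist"); s=read_camera("side")
crop(np.hstack([c["color"],s["color"]]),0,0,1280,400,.62,"pics/w4.png")
E
python3 d.py
```

```text
start 9.89 [0.6952 0.0032 0.1454] F [ 2.0038 -0.4652 -0.0478] op 0.18002780960952505 panH [0.0133 0.1136]
False
mid 12.32 [0.5813 0.0029 0.1453] F [ 0.3224  0.2463 -1.6201] op 0.18053239855730022 panH [ 0.02   -0.0001]
False
end 14.47 [0.481  0.0066 0.1455] F [ 0.2868  1.0043 -6.2674] op 0.18166216305231142 panH [ 0.022  -0.1004]
settled 14.78 [0.4809 0.0066 0.1455] F [ 0.1926 -0.7517 -5.6191] op 0.18287197754225668 panH [ 0.022  -0.1005]
```

View pics/w4.png

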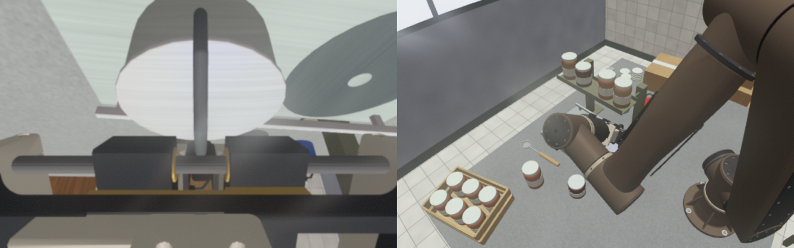

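The pan slid and stays in the grip. The hand now carries 5.6 N of its weight, so I'll ease down slightly, then press against the rail.

```bash
cat > e.py <<'E'
exec(open("d.py").read().split("gripper_to")[0])
s=st("0"); print(movel(s["eef_pos"]-[0,0,.0006],rate=.005,f_stop=5)); s=st("down"); zt=s["eef_pos"][2]
def to(l,**k):
    p=toW(l,0)+off; p[2]=zt; return movel(p,**k)
print(to((.028,-.1005),rate=.02)); pause(.2); st("near")
print("touch",to((.050,-.1005),rate=.012,f_stop=5)); s=st("touch"); pause(.3); s=st("held")
a=HOB[2]; print("F along back", s["force"][:2]@[np.cos(a),np.sin(a)])
E
python3 e.py
```

```text
0 14.88 [0.4809 0.0066 0.1455] F [ 0.7313 -0.2224 -6.1057] op 0.18042135687657931 panH [ 0.022  -0.1005]
True
down 15.08 [0.481  0.0066 0.1453] F [-0.4734  1.0794  4.966 ] op 0.18156222640830363 panH [ 0.0221 -0.1004]
False
near 15.73 [0.4805 0.0005 0.1453] F [ 1.8203 -1.6945 -1.2416] op 0.18398233501436276 panH [ 0.0282 -0.1005]
touch True
touch 16.1 [0.4806 0.0003 0.1453] F [-1.8491  2.0183  3.5671] op 0.18292389770602108 panH [ 0.0284 -0.1005]
held 16.4 [0.4806 0.0003 0.1453] F [-2.8772  1.6067  5.2682] op 0.1827994914051293 panH [ 0.0284 -0.1005]
F along back -1.4410704772020932
```

That stop was only friction, not the rail. I'll advance in 1 mm steps and watch the force towards the back.

```bash
cat > f.py <<'E'
exec(open("d.py").read().split("gripper_to")[0])
a=HOB[2]; b=np.array([np.cos(a),np.sin(a)]); s=observe(); zt=s["eef_pos"][2]-.0001
x=toH(s["eef_pos"]-off)[0]
while x<.048:
    x+=.001; p=toW((x,-.1005),0)+off; p[2]=zt
    movel(p,rate=.012); s=observe(); f=s["force"]; fb=-f[:2]@b
    print(round(x,4),"push",round(fb,2),"Fz",round(f[2],2),"act",toH(s["eef_pos"]-off))
    if fb>5: break
pause(.2); s=st("end"); print(-s["force"][:2]@b)
E
python3 f.py
```

```text
0.0294 push 4.19 Fz 4.43 act [ 0.029  -0.1003]
0.0304 push 4.77 Fz 4.7 act [ 0.0299 -0.1001]
0.0314 push 3.34 Fz 3.63 act [ 0.031  -0.1001]
0.0324 push 3.61 Fz 3.31 act [ 0.0322 -0.1003]
0.0334 push 3.72 Fz 4.1 act [ 0.0333 -0.1004]
0.0344 push 5.57 Fz 3.74 act [ 0.0341 -0.1004]
end 18.1 [ 0.4804 -0.0054  0.1453] F [0.4338 5.553  5.0612] op 0.18021019475757408 panH [ 0.0341 -0.1004]
5.568664010459523
```

```bash
sed -i 's/x+=.001/x+=.0005/; s/fb>5/fb>9/; s/-.0001$/+0/; s/zt=s\["eef_pos"\]\[2\]-.0001/zt=s["eef_pos"][2]/' f.py; python3 f.py
```

```text
0.0346 push 5.96 Fz 4.97 act [ 0.0342 -0.1003]
0.0351 push 8.27 Fz 5.87 act [ 0.0344 -0.1003]
0.0356 push 10.88 Fz 8.34 act [ 0.0345 -0.1001]
end 19.05 [ 0.4805 -0.0059  0.1455] F [-2.4797 11.1115  8.8604] op 0.17993634602631917 panH [ 0.0345 -0.1002]
10.953147979571277
```

Contact is clear: the force climbs while the pan stands still. Ease to a light press, release, retract and look.

```bash
cat > g.py <<'E'
exec(open("d.py").read().split("gripper_to")[0])
a=HOB[2]; b=np.array([np.cos(a),np.sin(a)])
p=toW((.0347,-.1002),0)+off; p[2]=.1454; movel(p,rate=.01); pause(.2); s=st("eased"); print("push",-s["force"][:2]@b)
gripper_to(.25); st("open1"); gripper_to(.6); s=st("open")
z=q.as_matrix()[:,2]
print(movel(s["eef_pos"]-.13*z,rate=.08,f_stop=8)); st("back")
c=read_camera("wrist"); import pickle; pickle.dump(c,open("c5.pkl","wb")); cv2.imwrite("pics/w5.png",c["color"])
E
python3 g.py
```

```text
eased 19.5 [ 0.4805 -0.0056  0.1454] F [-1.296   6.9072  6.1328] op 0.18576202239155848 panH [ 0.0343 -0.1002]
push 6.822677898707076
open1 19.89 [ 0.48   -0.0067  0.1452] F [ 0.1942 -0.1069 -0.1536] op 0.24997877284239212 panH [ 0.0353 -0.1006]
open 20.62 [ 0.4805 -0.0061  0.1454] F [ 0.191  0.439 -0.547] op 0.6015553218050103 panH [ 0.0347 -0.1002]
False
back 22.4 [0.4735 0.0899 0.2322] F [-0.8325  0.4151  0.2334] op 0.6026682616924819 panH [-0.0607 -0.1126]
```

View pics/w5.png

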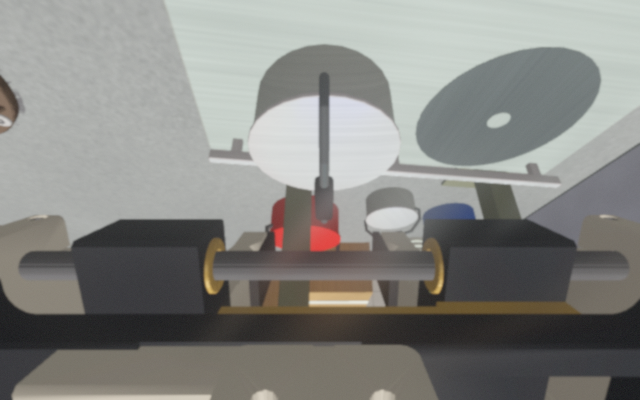

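The wrist view shows the pan free and upright at the rail (lid u 248–400), with the small plate hidden beneath it and the large plate hub at (499,121). I'll check this numerically, then move the arm away for a final side view.

```bash
cat > k.py <<'E'
from h import *; from cell import *; import pickle
from scipy.optimize import least_squares
np.set_printoptions(precision=4,suppress=True)
c=pickle.load(open("c5.pkl","rb"))
print("large hub",toH(atz(c,[(499,121)],.04)[0]))
def circ(q,r,z):
    t=np.linspace(0,6.28,360); return proj(c,np.c_[q[0]+r*np.cos(t),q[1]+r*np.sin(t),0*t+z])
def f(q):
    l=np.r_[circ(q,.073,.116),circ(q,.073,.102)]; b=circ(q,.07,.04)
    return [l[:,0].min()-248.5,l[:,0].max()-400,l[:,1].max()-190,b[:,1].min()-45]
r=least_squares(f,[.48,.005],diff_step=1e-3); print("pan",r.x,r.fun,"hob",toH(r.x))
s=observe(); movel(s["eef_pos"]+[0,.10,.15],rate=.25)
movej([1.624,.2,.012,0,-1.224,-.288])
s=read_camera("side"); o=observe(); print(o["clock"],o["force"]); crop(s["color"],190,60,250,270,2.2,"pics/s6.png")
pickle.dump(s,open("c6.pkl","wb"))
E
python3 k.py
```

```text
large hub [0.0351 0.1033]
pan [0.4794 0.0093] [-1.963   1.9523  7.4805 -2.0058] hob [ 0.0335 -0.1004]
25.4083 [ 0.7281 -0.3426  0.273 ]
```

View pics/s6.png

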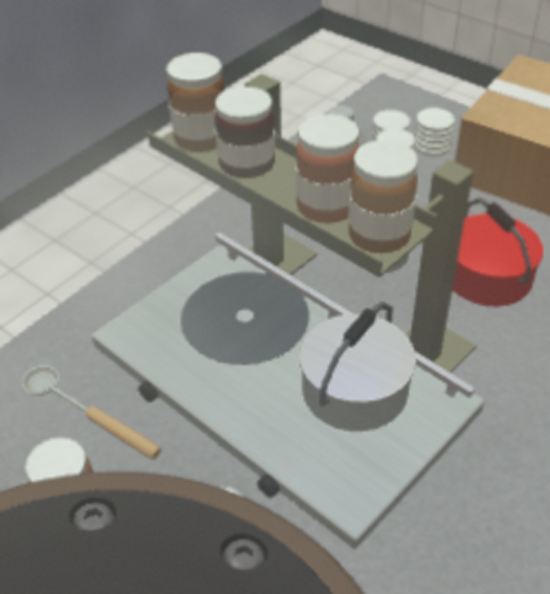

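Run:
```python
from h import *; import pickle
from scipy.optimize import least_squares
np.set_printoptions(precision=4,suppress=True)
c=pickle.load(open("c6.pkl","rb"))
C=lambda a:(np.array(a,float)+.5)/2.2-.5+[190,60]
print("hub",toH(atz(c,C([(245,315.5)]),.04)[0]))
t=np.linspace(0,6.28,360)
def circ(q,r,z): return proj(c,np.c_[q[0]+r*np.cos(t),q[1]+r*np.sin(t),0*t+z])
l0=C((301,360));l1=C((414,360));bb=C((352,430));g=C((360,328))
def f(q):
    l=np.r_[circ(q,.073,.116),circ(q,.073,.102)]; b=circ(q,.07,.04)
    return np.r_[l[:,0].min()-l0[0],l[:,0].max()-l1[0],b[:,1].max()-bb[1],proj(c,[[*q,.158]])[0]-g]
r=least_squares(f,[.48,.005],diff_step=1e-3); print(r.x,r.fun,toH(r.x))
```

```text
hub [0.0362 0.1001]
[0.4791 0.0062] [-0.7991  1.0812  0.5494 -0.2765 -0.7145] [ 0.0366 -0.1005]
```

Pan at hob (0.036, -0.1005), with the target at (0.035, -0.100). The jars and spoon I can see are undisturbed, so I'm handing in.

```bash
python3 -c "
from cell import *
print(hand_in())"
```

```text
the job is handed in; nothing more can be done
None
```

I slid the pan onto the small plate, pressed it against the rail until the force showed it touching (about 11 N at most, eased to 7 N), and released it there. It stands about 1–2 mm from the target, and I handed in at about 25 s. The shelf jars and spoon look undisturbed in the last picture; the short jar and most of the tall jar were hidden by the arm, so I couldn't check them.

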